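# Rock the ball sorter's seesaw gate over and feed the balls down the other side

### The job

The seesaw gate of the wooden ball sorter leans towards one tray. Press down the finger pad on its raised end so that it rocks fully over to the other side, and only then push the tab of the sliding stop across towards the channel so that all three waiting balls roll down into the tray on that other side. Use only the fingertips: do not touch the balls, and leave the glue, tape, offcut and screwdriver where they are.

Things in the scene. Friction and masses are not known exactly. Their poses are not given: they have to be found in the camera images.
- sorter: plywood ball sorter, fixed. Origin on the bench under the gate's middle; x runs from the gate up the feed channel, away from the robot; y left. Base x -80..300, y -75..75 mm. Channel (40 mm wide inside, up to 200 mm above the bench) slopes down to the gate's middle. A fixed board before the gate's middle: y -50..50, x -57..-45, 165 mm tall
- gate (a joint): seesaw gate: wooden trough 260 mm long (along sorter y), 82 mm wide, pivoted along sorter x 95 mm above the bench. rad: 0 level, +0.26 left (+y) end fully down, -0.26 right (-y) end fully down. Top-heavy: past level it drops over by itself and stays at either stop. Under 1 N on the raised pad moves it
- left_pad (a point): middle of the top of the gate's left (+y) finger pad: flat wooden tab, 50 (x) by 62 mm (y), 8 thick, sticking out towards the robot from the trough near its left end. 175 mm above the bench when that end is up, 124 when down. At sorter x -66, y +99 mm when level
- right_pad (a point): the same pad on the gate's right (-y) end, at sorter x -66, y -99 mm when level
- stop (a joint): sliding stop of the feed channel; m: 0 to 0.006 = shut, the balls wait behind its metal blade; slides along sorter -y to 0.06 = fully open; balls pass from about 0.04. Friction 1.2 N, stays where it is left
- stop_tab (a point): middle of the outer (+y) face of the stop's upright tab, left of the channel; at sorter x 100, y 121 mm when shut, 216 mm above the bench. Tab 26 (x) by 12 mm (y), 184 to 244 mm above the bench. Push this face towards the channel (sorter -y) to open. Its bar crosses above the channel, 194 to 206 mm up, between guide posts out to y 41, 216 mm tall
- left_tray: open plywood tray under the left end of the gate, 130 x 150 x 75 mm, wall 6 mm, fixed; origin under its centre
- right_tray: the same under the right end of the gate
- ball0_center (a point): centre of a dark wooden ball, 32 mm across, 14 g, number 1 of three waiting in the feed channel behind the stop
- ball1_center (a point): centre of a dark wooden ball, 32 mm across, 14 g, number 2 of three waiting in the feed channel behind the stop
- ball2_center (a point): centre of a dark wooden ball, 32 mm across, 14 g, number 3 of three waiting in the feed channel behind the stop
- glue: bystander: white glue bottle with a red cap, 48 mm across, 110 mm tall, standing; origin under its centre
- tape: bystander: roll of brown tape lying flat, 84 mm across, 22 mm high; origin under its centre
- offcut: bystander: plywood offcut block 90 x 45 x 30 mm, lying; origin under its centre
- screwdriver: bystander: screwdriver lying on the bench, under 40 mm high

How it is judged:
On the way, in this order (a step that is already met when the one before it is completed fails the run):
1. the gate lies fully over on the side other than where it started (distance of left_pad from where it was at the start of the episode above 0.0303 m and (value of joint gate above 0.21 rad or value of joint gate below -0.21 rad)), for 0.2 s.
2. all three balls have rolled into the tray on the gate's new low side (((value of joint gate above 0.21 rad and distance of left_pad from where it was at the start of the episode above 0.0303 m and x of ball0_center in the frame of left_tray between -0.065 and 0.065 m and y of ball0_center in the frame of left_tray between -0.075 and 0.075 m and z of each of ball0_center, ball1_center, ball2_center in the frame of left_tray below 0.06 m and x of ball1_center in the frame of left_tray between -0.065 and 0.065 m and y of ball1_center in the frame of left_tray between -0.075 and 0.075 m and x of ball2_center in the frame of left_tray between -0.065 and 0.065 m and y of ball2_center in the frame of left_tray between -0.075 and 0.075 m) or (value of joint gate below -0.21 rad and distance of left_pad from where it was at the start of the episode above 0.0303 m and x of ball0_center in the frame of right_tray between -0.065 and 0.065 m and y of ball0_center in the frame of right_tray between -0.075 and 0.075 m and z of each of ball0_center, ball1_center, ball2_center in the frame of right_tray below 0.06 m and x of ball1_center in the frame of right_tray between -0.065 and 0.065 m and y of ball1_center in the frame of right_tray between -0.075 and 0.075 m and x of ball2_center in the frame of right_tray between -0.065 and 0.065 m and y of ball2_center in the frame of right_tray between -0.075 and 0.075 m))), for 0.2 s.
At the end, for the whole second after the job is handed in: The gate leans the other way than at the start (within 0.05 rad of its stop) and all three balls are inside the tray under its low end (((value of joint gate above 0.21 rad and distance of left_pad from where it was at the start of the episode above 0.0303 m and x of ball0_center in the frame of left_tray between -0.065 and 0.065 m and y of ball0_center in the frame of left_tray between -0.075 and 0.075 m and z of each of ball0_center, ball1_center, ball2_center in the frame of left_tray below 0.06 m and x of ball1_center in the frame of left_tray between -0.065 and 0.065 m and y of ball1_center in the frame of left_tray between -0.075 and 0.075 m and x of ball2_center in the frame of left_tray between -0.065 and 0.065 m and y of ball2_center in the frame of left_tray between -0.075 and 0.075 m) or (value of joint gate below -0.21 rad and distance of left_pad from where it was at the start of the episode above 0.0303 m and x of ball0_center in the frame of right_tray between -0.065 and 0.065 m and y of ball0_center in the frame of right_tray between -0.075 and 0.075 m and z of each of ball0_center, ball1_center, ball2_center in the frame of right_tray below 0.06 m and x of ball1_center in the frame of right_tray between -0.065 and 0.065 m and y of ball1_center in the frame of right_tray between -0.075 and 0.075 m and x of ball2_center in the frame of right_tray between -0.065 and 0.065 m and y of ball2_center in the frame of right_tray between -0.075 and 0.075 m))); the robot touches nothing.
It fails at once if a ball left the feed channel before the gate was rocked over (distance of left_pad from where it was at the start of the episode below 0.0303 m and height (world z) of any of ball0_center, ball1_center, ball2_center below 0.135 m).
It fails at once if a ball was lifted (height (world z) of any of ball0_center, ball1_center, ball2_center above 0.21 m).
It fails at once if a ball was touched by the fingers (over 0.5 N) (contact force between the fingers and ball0 above 0.5 N or contact force between the fingers and ball1 above 0.5 N or contact force between the fingers and ball2 above 0.5 N).
It fails at once if a bystander was moved by more than 30 mm (distance of any of glue, tape, offcut, screwdriver from where it was at the start of the episode above 0.03 m).
It also fails if it takes over 43 s, if anything falls off the work surface, if the arm or the gripper's body presses on something with over 40 N, if the wrist force passes 120 N, or if a joint passes its speed limit or range.

### The arm

A 7-joint arm with a two-finger parallel gripper is mounted at the origin on the work surface. World frame = base frame: x ahead of the robot, y to its left, z up, the work surface at z = 0. Lengths are in m, angles in rad, forces in N, time in s.
With the tool pointing down it reaches from about 0.425 to 0.95 m from the base axis. Payload 4.7 kg.
Tool frame: the origin (TCP) lies on the centre line of the jaws, within the pads' length; the fingertips stand 17 mm ahead of it and the grasp point (between the pads) lies 2 mm behind it (env.tips_ahead is the z of the fingertips in the tool frame, in m); z points along the fingers, y is the direction in which the jaws open and shut (so a half turn about z gives the same grasp; the last joint's range is limited). The gripper opens to 87 mm and grips with 3 to 60 N. Pads are 19 mm wide; open, the fingers measure 117 mm over their backs; the gripper's body (75 mm by 190 mm) begins 51 mm behind the grasp point.
Start: joints at [-1.276, 0.469, -0.049, 1.532, 0.024, 1.141, -0.082], TCP at [0.215, 0.64, 0.24] pointing down, gripper open.
Joint ranges: [-2.59, 2.59], [-0.33, 1.99], [-1.39, 1.29], [0.1, 2.45], [-1.04, 4.18], [0.21, 1.99], [-2.66, 2.66]. Speed limits (rad/s): [2.57, 2.57, 3.14, 3.14, 3.14, 3.14, 3.14].

### API

Orientations are given as [roll, pitch, yaw] about the fixed x, y, z axes, in that order (R = Rz(yaw) Ry(pitch) Rx(roll)).
In Python, from station import env gives the robot as it stands. The module is installed in compiled form; this text tells all that it offers.
- The arm moves only by the shell command python3 -m inch 'ROWS'. ROWS is JSON, a list of rows, each an object with "angular": the turn, a rotation vector about the world's x, y, z as a fraction of full scale, a list of three; "dp": the shift along the world's x, y, z as a fraction of full scale, a list of three; "jaw": the gripper's target within -1 to 1 (fully open at 1, half-way at 0, shut at -1). In form: [{"angular": [rx, ry, rz], "dp": [x, y, z], "jaw": jaw}, ...]. A call has exactly 5 rows; each row is the pose to reach, as a shift and turn from the pose commanded when the call began, turning the shorter way round; what a row does not reach only later rows make up. Full scale, the value 1, is 0.5 m for a shift and 180 degrees for a turn. A row lasts 1/12 s, in which the tool goes at most 41.7 mm and 7.16 degrees, less where a joint would pass 70% of its speed; a pose out of reach is approached as far as the arm can. A call with a number of a shift or a turn outside -1 to 1 is refused whole. A call with a gripper value outside its range is refused whole. The fingers move at their own pace and stop on an object; the grip force is fixed at half the most. Time passes only in rows, so rows that repeat a pose let the fingers close, or fill a call up. It gives the time, the measured TCP pose, the force and the opening at its end, in the units of the state.
- env.get_obs(): the state, without advancing time (a new reading comes with each control period).
- env.grab_frame(name): name is "scene" or "side" or "wrist"; returns a dict with "pixels" (400x640x3 uint8, blue, green, red), "fx", "fy", "cx", "cy" (pixels), "world_from_camera" (4x4, takes a point from camera to world coordinates); the wrist camera has in their place "T_tool_cam" (4x4, takes a point from camera to tool coordinates, whose origin is the TCP and whose axes are the flange's). Camera axes: x right, y up, looking along -z (the intrinsics and any distortion apply to the point x, -y, -z); pixel columns grow to the right and rows downward; lengths in m; the calibration is good to about 2 mm. A picture is of the moment at which its call begins: read the wrist's pose just before it. There is no depth.
- env.job_done(): hands the job in, once; it reports no verdict.
The state is a dict: "time": time; "qpos": joint angles; "dq": joint speeds; "effort": joint torques, N m; "tcp_pos": TCP position; "eef_rot": TCP orientation; "contact_force": force on the tool from outside, world axes, zero at the start; "torque": the same for the moment, N m; "grip_width": finger opening in m.
Only numpy, scipy, OpenCV 4.12 (cv2) and the standard library are available. Lean on these libraries where they do the work, as an engineer would, in place of code of your own. Each camera call takes 0.05 s, during which the arm holds its last target. There are 200 camera calls.

## Working session

There is one attempt and no reset: what is moved stays moved. The work goes in short steps, Python scripts to look and compute and a shell command to move; the robot and the scene stay as the last step left them, time stands still between calls to the robot, and variables do not carry over. Pictures are saved under pics/ and viewed, about 8 in all and at most 12, crops included, and the job is handed in when it is done.

```bash
mkdir -p pics; python3 - <<'E'
from station import env
import cv2,numpy as np,pickle
o=env.get_obs();print({k:np.round(v,3).tolist() for k,v in o.items()})
d={}
for n in("scene","side"):
    f=env.grab_frame(n);d[n]=f;cv2.imwrite(f"pics/{n}0.png",f["pixels"]);print(n,f["fx"],f["fy"],f["cx"],f["cy"],np.round(f["world_from_camera"],3).tolist(),f.keys())
pickle.dump(d,open("f0.pkl","wb"))
E
```

```text
{'time': 0.0, 'qpos': [-1.276, 0.469, -0.049, 1.534, 0.024, 1.141, -0.082], 'dq': [0.002, 0.0, -0.001, 0.0, 0.0, -0.0, 0.0], 'effort': [-0.0, -50.797, -0.08, -23.615, -0.061, 0.038, 0.0], 'tcp_pos': [0.215, 0.639, 0.239], 'eef_rot': [-3.14, 0.0, 2.818], 'contact_force': [-0.37, 0.011, 0.402], 'torque': [-0.031, -0.011, 0.038], 'grip_width': 0.087}
scene 493.8946135236917 493.8946135236917 325.49566130373586 195.10836690778297 [[-0.373, -0.632, 0.68, 1.439], [0.928, -0.252, 0.275, 0.371], [-0.003, 0.733, 0.68, 1.018], [0.0, 0.0, 0.0, 1.0]] dict_keys(['pixels', 'fx', 'fy', 'cx', 'cy', 'world_from_camera'])
side 437.3738430437107 437.3738430437107 319.0922354308027 202.7470070574636 [[0.98, 0.121, -0.156, 0.445], [-0.196, 0.677, -0.709, -0.664], [0.02, 0.726, 0.688, 0.817], [0.0, 0.0, 0.0, 1.0]] dict_keys(['pixels', 'fx', 'fy', 'cx', 'cy', 'world_from_camera'])
```

View pics/scene0.png

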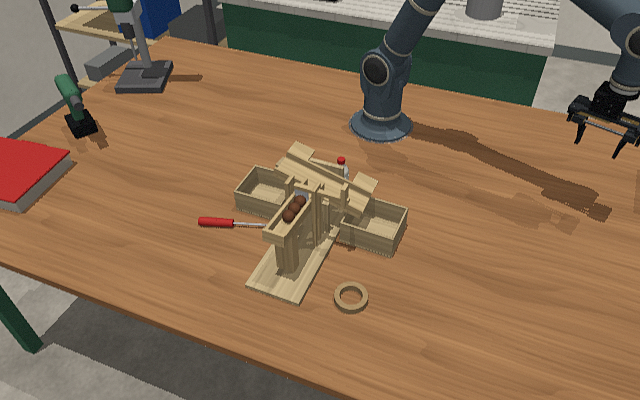

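View pics/side0.png

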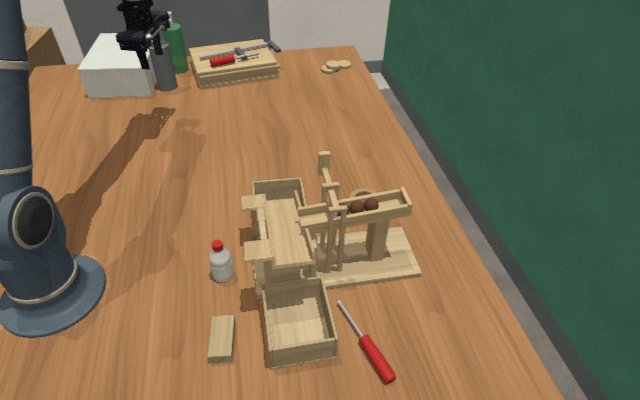

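```bash
python3 - <<'E'
import cv2,pickle,numpy as np
a=cv2.imread("pics/scene0.png")[130:310,215:415];b=cv2.imread("pics/side0.png")[145:370,195:430]
r=lambda i:cv2.resize(i,(800,int(800*i.shape[0]/i.shape[1])),interpolation=cv2.INTER_CUBIC)
cv2.imwrite("pics/sc.png",cv2.resize(a,None,fx=3.3,fy=3.3,interpolation=2)[:600]);cv2.imwrite("pics/sd.png",cv2.resize(b,None,fx=2.6,fy=2.6,interpolation=2))
E
```

```text
(no output)
```

View pics/sc.png

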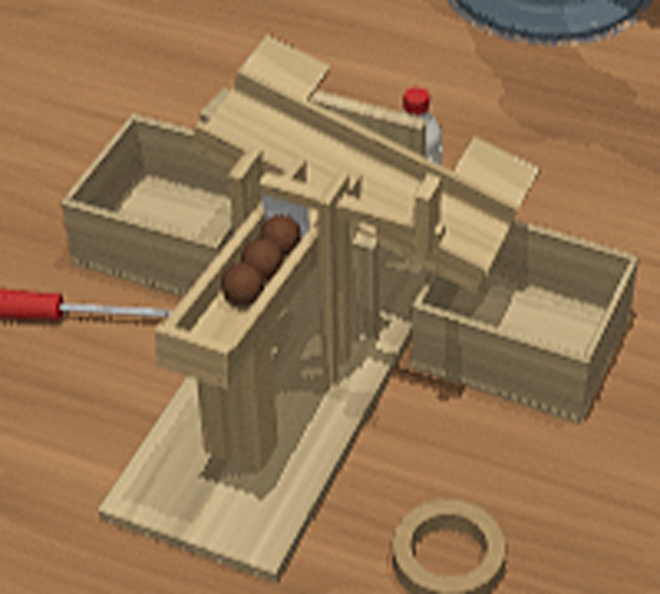

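View pics/sd.png

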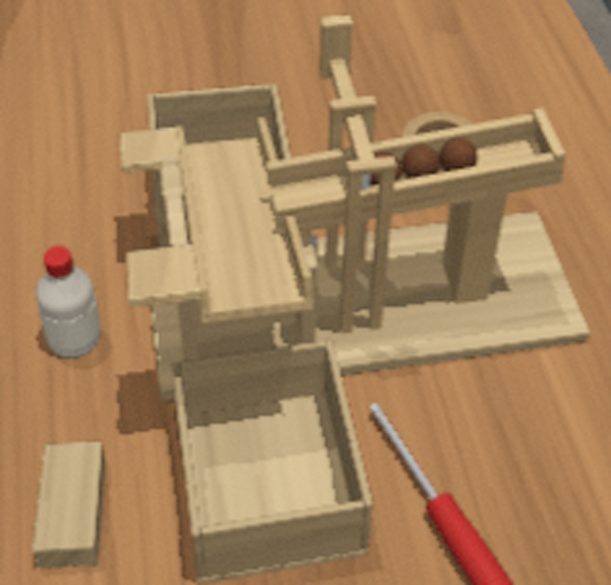

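```bash
cat >h.py <<'E'
import numpy as np,pickle
d=pickle.load(open("f0.pkl","rb"))
def ray(n,p):
    f=d[n];T=f["world_from_camera"];v=T[:3,:3]@[(p[0]-f["cx"])/f["fx"],-(p[1]-f["cy"])/f["fy"],-1]
    return T[:3,3],v/np.linalg.norm(v)
def pl(n,p,z):
    o,v=ray(n,p);return o+v*(z-o[2])/v[2]
def tri(p,q):
    (a,u),(b,v)=ray("scene",p),ray("side",q)
    s=np.linalg.lstsq(np.c_[u,-v],b-a,rcond=None)[0];x,y=a+u*s[0],b+v*s[1]
    return (x+y)/2,np.linalg.norm(x-y)
def proj(n,X):
    f=d[n];T=f["world_from_camera"];c=T[:3,:3].T@(np.asarray(X)-T[:3,3])
    return np.array([f["cx"]-f["fx"]*c[0]/c[2],f["cy"]+f["fy"]*c[1]/c[2]])
C=lambda x,y:(x/3.3+215,y/3.3+130)
D=lambda x,y:(x/2.6+195,y/2.6+145)
E
python3 - <<'E'
from h import *
np.set_printoptions(precision=4,suppress=True)
for n,a,b in [("rpad",C(283,72),D(165,274)),("lpad",C(497,178),D(152,148)),("tabtop",C(430,180),D(338,20))]:print(n,*tri(a,b))
for n,p in[("baseFR",C(101,515)),("baseFL",C(278,577))]:print(n,pl("scene",p,.012))
for n,p in[("baseFL",D(527,215)),("baseFR",D(587,330))]:print(n,pl("side",p,.012))
# trays' top outer corners z .075
for p in[(65,205),(136,117)]:print("rt",pl("scene",C(*p),.075))
for p in[(197,530),(367,503),(325,347),(178,372)]:print("rt",pl("side",D(*p),.075))
for p in[(588,360),(637,258),(413,305)]:print("lt",pl("scene",C(*p),.075))
print("glue",pl("side",D(60,262),.110))
E
```

```text
rpad [ 0.4501 -0.1041  0.1678] 0.0013386270069108612
lpad [0.4535 0.0908 0.1146] 0.001316381594556744
tabtop [0.6167 0.0855 0.2428] 0.007368846054643092
baseFR [ 0.8175 -0.0971  0.012 ]
baseFL [0.8186 0.0503 0.012 ]
baseFL [0.8055 0.041  0.012 ]
baseFR [ 0.8127 -0.1025  0.012 ]
rt [ 0.5797 -0.254   0.075 ]
rt [ 0.4517 -0.253   0.075 ]
rt [ 0.4505 -0.2622  0.075 ]
rt [ 0.5722 -0.2641  0.075 ]
rt [ 0.5697 -0.1242  0.075 ]
rt [ 0.4516 -0.1268  0.075 ]
lt [0.5855 0.2121 0.075 ]
lt [0.4613 0.218  0.075 ]
lt [0.5805 0.065  0.075 ]
glue [ 0.3685 -0.027   0.11  ]
```

Right (−y) end is raised: right pad centre is at scene px (301,152), side px (258,250), z≈0.17. The left pad is low. Sorter origin ≈(0.518, −0.021), yaw ≈−0.015. So I press the right pad at about (0.447, −0.115). First I lift, square the yaw and shut the jaws.

```bash
python3 -m inch '[{"angular":[0,0,0.03],"dp":[0.04,-0.02,0.06],"jaw":-1},{"angular":[0,0,0.06],"dp":[0.1,-0.05,0.12],"jaw":-1},{"angular":[0,0,0.103],"dp":[0.15,-0.1,0.17],"jaw":-1},{"angular":[0,0,0.103],"dp":[0.2,-0.13,0.2],"jaw":-1},{"angular":[0,0,0.103],"dp":[0.24,-0.16,0.2],"jaw":-1}]'
```

```text
time: 0.52
tcp_pos: [0.3385, 0.5594, 0.3442]
eef_rot: [3.135, 0.005, 3.139]
contact_force: [0.8, -0.3, 0.2]
grip_width: 0.0614
```

```bash
python3 -m inch '[{"angular":[0,0,0],"dp":[0.04,-0.07,0],"jaw":-1},{"angular":[0,0,0],"dp":[0.08,-0.14,0],"jaw":-1},{"angular":[0,0,0],"dp":[0.12,-0.2,0],"jaw":-1},{"angular":[0,0,0],"dp":[0.16,-0.27,0],"jaw":-1},{"angular":[0,0,0],"dp":[0.2,-0.34,0],"jaw":-1}]'
python3 -m inch '[{"angular":[0,0,0],"dp":[0.02,-0.08,0],"jaw":-1},{"angular":[0,0,0],"dp":[0.04,-0.16,0],"jaw":-1},{"angular":[0,0,0],"dp":[0.06,-0.24,0],"jaw":-1},{"angular":[0,0,0],"dp":[0.07,-0.32,0],"jaw":-1},{"angular":[0,0,0],"dp":[0.07,-0.4,0],"jaw":-1}]'
python3 -m inch '[{"angular":[0,0,0],"dp":[0,-0.08,0],"jaw":-1},{"angular":[0,0,0],"dp":[0,-0.16,0],"jaw":-1},{"angular":[0,0,0],"dp":[-0.01,-0.24,0],"jaw":-1},{"angular":[0,0,0],"dp":[-0.02,-0.32,0],"jaw":-1},{"angular":[0,0,0],"dp":[-0.02,-0.4,0],"jaw":-1}]'
```

```text
time: 0.93
tcp_pos: [0.4352, 0.3881, 0.3391]
eef_rot: [-3.141, -0.001, -3.141]
contact_force: [0.2, 0.8, -0.2]
grip_width: 0.0285
time: 1.35
tcp_pos: [0.4702, 0.1875, 0.3391]
eef_rot: [-3.141, -0.0, 3.14]
contact_force: [0.9, 0.2, 0.0]
grip_width: 0.0015
time: 1.77
tcp_pos: [0.4583, -0.012, 0.3394]
eef_rot: [3.141, -0.001, -3.142]
contact_force: [1.1, -0.6, 0.3]
grip_width: 0.0004
```

```bash
python3 -m inch '[{"angular":[0,0,0],"dp":[-0.01,-0.07,0],"jaw":-1},{"angular":[0,0,0],"dp":[-0.026,-0.14,0],"jaw":-1},{"angular":[0,0,0],"dp":[-0.026,-0.206,-0.05],"jaw":-1},{"angular":[0,0,0],"dp":[-0.026,-0.206,-0.12],"jaw":-1},{"angular":[0,0,0],"dp":[-0.026,-0.206,-0.18],"jaw":-1}]'
python3 - <<'E'
from station import env
import cv2
for n in("scene","side"):
    f=env.grab_frame(n)["pixels"]
    c=f[100:250,200:400] if n=="scene" else f[120:320,180:430]
    cv2.imwrite(f"pics/{n}1.png",cv2.resize(c,(400,300 if n=="scene" else 320),interpolation=2))
a,b=cv2.imread("pics/scene1.png"),cv2.imread("pics/side1.png")[:300]
cv2.imwrite("pics/both1.png",cv2.hconcat([a,b]))
E
```

```text
time: 2.18
tcp_pos: [0.446, -0.1154, 0.2486]
eef_rot: [3.142, 0.001, 3.136]
contact_force: [0.3, 1.3, -0.7]
grip_width: 0.0007
```

View pics/both1.png

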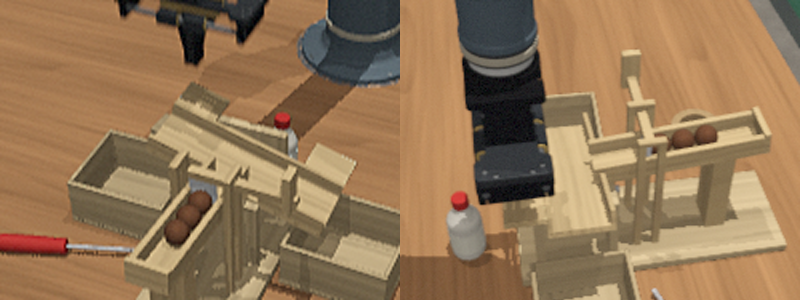

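Closed fingertips (left half, px (192,60)) hang above the raised pad (px (205,100)), clear of the board. I press down.

```bash
python3 -m inch '[{"angular":[0,0,0],"dp":[0,0,-0.04],"jaw":-1},{"angular":[0,0,0],"dp":[0,0,-0.08],"jaw":-1},{"angular":[0,0,0],"dp":[0,0,-0.11],"jaw":-1},{"angular":[0,0,0],"dp":[0,0,-0.13],"jaw":-1},{"angular":[0,0,0],"dp":[0,0,-0.15],"jaw":-1}]'
python3 -m inch '[{"angular":[0,0,0],"dp":[0,0,-0.015],"jaw":-1},{"angular":[0,0,0],"dp":[0,0,-0.03],"jaw":-1},{"angular":[0,0,0],"dp":[0,0,-0.04],"jaw":-1},{"angular":[0,0,0],"dp":[0,0,-0.045],"jaw":-1},{"angular":[0,0,0],"dp":[0,0,-0.045],"jaw":-1}]'
python3 - <<'E'
from station import env
import cv2
for n in("scene","side"):
    f=env.grab_frame(n)["pixels"]
    c=f[100:250,200:400] if n=="scene" else f[120:320,180:430]
    cv2.imwrite(f"pics/{n}1.png",cv2.resize(c,(400,300 if n=="scene" else 320),interpolation=2))
a,b=cv2.imread("pics/scene1.png"),cv2.imread("pics/side1.png")[:300]
cv2.imwrite("pics/both2.png",cv2.hconcat([a,b]))
E
```

```text
time: 2.7
tcp_pos: [0.4478, -0.1128, 0.1752]
eef_rot: [-3.142, 0.002, -3.141]
contact_force: [0.3, -0.4, 0.8]
grip_width: 0.0006
time: 3.12
tcp_pos: [0.4466, -0.113, 0.1517]
eef_rot: [3.141, -0.001, 3.141]
contact_force: [-0.2, 0.5, -0.8]
grip_width: 0.0002
```

View pics/both2.png

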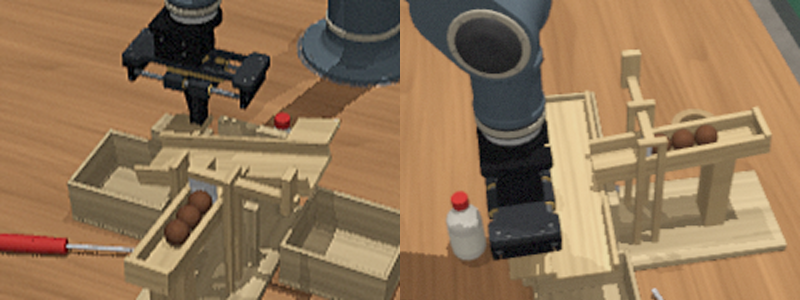

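The gate has rocked over: right pad low, left pad up, balls still behind the blade. I lift clear and move to the left of the stop tab.

```bash
python3 -m inch '[{"angular":[0,0,0],"dp":[0,0,0.08],"jaw":-1},{"angular":[0,0,0],"dp":[0,0,0.16],"jaw":-1},{"angular":[0,0,0],"dp":[0,0,0.24],"jaw":-1},{"angular":[0,0,0],"dp":[0,0,0.32],"jaw":-1},{"angular":[0,0,0],"dp":[0,0,0.38],"jaw":-1}]'
python3 -m inch '[{"angular":[0,0,0],"dp":[0.04,0.06,0],"jaw":-1},{"angular":[0,0,0],"dp":[0.08,0.12,0],"jaw":-1},{"angular":[0,0,0],"dp":[0.12,0.18,0],"jaw":-1},{"angular":[0,0,0],"dp":[0.16,0.24,0],"jaw":-1},{"angular":[0,0,0],"dp":[0.2,0.3,0],"jaw":-1}]'
python3 -m inch '[{"angular":[0,0,0],"dp":[0.035,0.06,0],"jaw":-1},{"angular":[0,0,0],"dp":[0.07,0.12,0],"jaw":-1},{"angular":[0,0,0],"dp":[0.1,0.18,0],"jaw":-1},{"angular":[0,0,0],"dp":[0.13,0.23,0],"jaw":-1},{"angular":[0,0,0],"dp":[0.14,0.23,0],"jaw":-1}]'
python3 - <<'E'
from station import env
import cv2
for n in("scene","side"):
    f=env.grab_frame(n)["pixels"]
    c=f[100:250,200:400] if n=="scene" else f[120:320,180:430]
    cv2.imwrite(f"pics/{n}1.png",cv2.resize(c,(400,300 if n=="scene" else 320),interpolation=2))
a,b=cv2.imread("pics/scene1.png"),cv2.imread("pics/side1.png")[:300]
cv2.imwrite("pics/both3.png",cv2.hconcat([a,b]))
E
```

```text
time: 3.63
tcp_pos: [0.4473, -0.1135, 0.3462]
eef_rot: [3.141, 0.005, 3.141]
contact_force: [0.4, 0.3, -0.5]
grip_width: 0.0002
time: 4.05
tcp_pos: [0.5475, 0.0384, 0.3428]
eef_rot: [3.141, 0.001, 3.141]
contact_force: [0.5, -1.1, 0.4]
grip_width: 0.0006
time: 4.47
tcp_pos: [0.6174, 0.1598, 0.3413]
eef_rot: [3.138, -0.0, -3.132]
contact_force: [-0.3, 0.3, -1.0]
grip_width: 0.0006
```

View pics/both3.png

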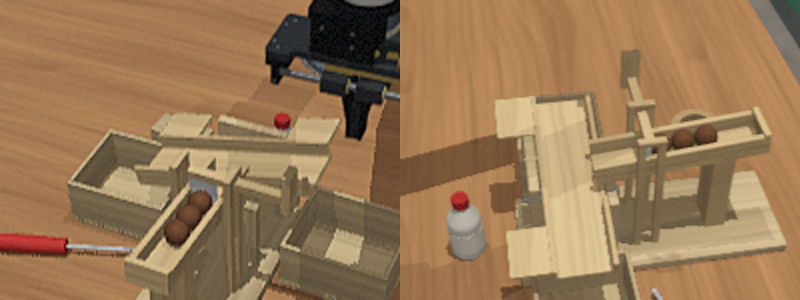

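```bash
python3 - <<'E'
from h import *
np.set_printoptions(precision=4,suppress=True)
for n,p,q in[("r",(293.5,163.5),(261,276)),("l",(360,164),(252.5,193))]:print(n,*tri(p,q))
# tab side view: top-edge of the near faces; inner-face top corners at z=.244, outer by tab thickness
for p in[(322,18),(353,16),(324,28),(350,26)]:print("tabtop side",pl("side",D(*p),.244))
for p in[(418,180),(440,180),(428,172)]:print("tabtop scene",pl("scene",C(*p),.244))
E
```

```text
r [ 0.4494 -0.1287  0.1184] 3.911585030897043e-05
l [0.4498 0.0664 0.1702] 0.01237604346541811
tabtop side [0.6056 0.0845 0.244 ]
tabtop side [0.6318 0.0828 0.244 ]
tabtop side [0.6046 0.0708 0.244 ]
tabtop side [0.6264 0.0697 0.244 ]
tabtop scene [0.6168 0.0794 0.244 ]
tabtop scene [0.611 0.094 0.244]
tabtop scene [0.606 0.083 0.244]
```

Gate confirmed fully over (right pad z≈0.12, left ≈0.17). The tab's outer face is at y≈0.085–0.095, x≈0.617. I descend beside it.

```bash
python3 -m inch '[{"angular":[0,0,0],"dp":[0,0,-0.06],"jaw":-1},{"angular":[0,0,0],"dp":[0,0,-0.12],"jaw":-1},{"angular":[0,0,0],"dp":[0,0,-0.18],"jaw":-1},{"angular":[0,0,0],"dp":[0,-0.01,-0.23],"jaw":-1},{"angular":[0,0,0],"dp":[0,-0.03,-0.238],"jaw":-1}]'
python3 -m inch '[{"angular":[0,0,0],"dp":[0,-0.03,0],"jaw":-1},{"angular":[0,0,0],"dp":[0,-0.06,0],"jaw":-1},{"angular":[0,0,0],"dp":[0,-0.09,0],"jaw":-1},{"angular":[0,0,0],"dp":[0,-0.12,0],"jaw":-1},{"angular":[0,0,0],"dp":[0,-0.14,0],"jaw":-1}]'
python3 -m inch '[{"angular":[0,0,0],"dp":[0,-0.014,0],"jaw":-1},{"angular":[0,0,0],"dp":[0,-0.028,0],"jaw":-1},{"angular":[0,0,0],"dp":[0,-0.042,0],"jaw":-1},{"angular":[0,0,0],"dp":[0,-0.05,0],"jaw":-1},{"angular":[0,0,0],"dp":[0,-0.05,0],"jaw":-1}]'
python3 - <<'E'
from station import env
import cv2
for n in("scene","side"):
    f=env.grab_frame(n)["pixels"]
    c=f[100:250,200:400] if n=="scene" else f[120:320,180:430]
    cv2.imwrite(f"pics/{n}1.png",cv2.resize(c,(400,300 if n=="scene" else 320),interpolation=2))
a,b=cv2.imread("pics/scene1.png"),cv2.imread("pics/side1.png")[:300]
cv2.imwrite("pics/both4.png",cv2.hconcat([a,b]))
E
```

```text
time: 4.98
tcp_pos: [0.6133, 0.1358, 0.2188]
eef_rot: [-3.139, -0.008, -3.142]
contact_force: [-0.9, -0.8, -1.2]
grip_width: 0.0005
time: 5.4
tcp_pos: [0.6175, 0.0638, 0.2251]
eef_rot: [3.141, 0.003, 3.139]
contact_force: [-0.8, 0.2, 1.2]
grip_width: 0.0006
time: 5.82
tcp_pos: [0.6172, 0.0482, 0.2238]
eef_rot: [3.133, 0.001, -3.137]
contact_force: [-0.5, 11.2, 2.8]
grip_width: 0.0002
```

View pics/both4.png

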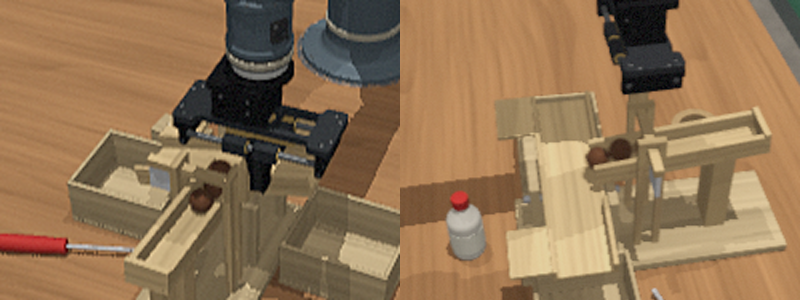

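The stop is fully open (11 N at its end) and the balls are rolling. I back off to +y, then up, and look again.

```bash
python3 -m inch '[{"angular":[0,0,0],"dp":[0,0.03,0],"jaw":-1},{"angular":[0,0,0],"dp":[0,0.08,0],"jaw":-1},{"angular":[0,0,0],"dp":[0,0.13,0.04],"jaw":-1},{"angular":[0,0,0],"dp":[0,0.17,0.1],"jaw":-1},{"angular":[0,0,0],"dp":[0,0.2,0.16],"jaw":-1}]'
for i in 1 2; do python3 -m inch '[{"angular":[0,0,0],"dp":[0,0.06,0.06],"jaw":-1},{"angular":[0,0,0],"dp":[0,0.12,0.08],"jaw":-1},{"angular":[0,0,0],"dp":[0,0.15,0.1],"jaw":-1},{"angular":[0,0,0],"dp":[0,0.15,0.1],"jaw":-1},{"angular":[0,0,0],"dp":[0,0.15,0.1],"jaw":-1}]'; done
for i in 1 2 3; do python3 -m inch '[{"angular":[0,0,0],"dp":[0,0,0],"jaw":-1},{"angular":[0,0,0],"dp":[0,0,0],"jaw":-1},{"angular":[0,0,0],"dp":[0,0,0],"jaw":-1},{"angular":[0,0,0],"dp":[0,0,0],"jaw":-1},{"angular":[0,0,0],"dp":[0,0,0],"jaw":-1}]'|tail -3; done
python3 - <<'E'
from station import env
import cv2
for n in("scene","side"):
    f=env.grab_frame(n)["pixels"]
    c=f[100:250,200:400] if n=="scene" else f[150:400,180:430]
    cv2.imwrite(f"pics/{n}1.png",cv2.resize(c,(400,300 if n=="scene" else 400),interpolation=2))
a,b=cv2.imread("pics/scene1.png"),cv2.imread("pics/side1.png")
cv2.imwrite("pics/both5.png",cv2.hconcat([cv2.copyMakeBorder(a,0,100,0,0,0),b]))
E
```

```text
time: 6.33
tcp_pos: [0.6158, 0.1442, 0.3027]
eef_rot: [-3.141, -0.003, -3.139]
contact_force: [0.6, 0.9, 0.8]
grip_width: 0.0003
time: 6.75
tcp_pos: [0.6167, 0.2175, 0.3528]
eef_rot: [-3.141, 0.0, -3.139]
contact_force: [0.5, -0.7, 0.9]
grip_width: 0.0006
time: 7.17
tcp_pos: [0.6171, 0.2906, 0.4021]
eef_rot: [-3.139, -0.001, 3.141]
contact_force: [1.1, -0.8, -0.6]
grip_width: 0.0002
eef_rot: [-3.141, -0.0, 3.14]
contact_force: [0.5, 1.3, 0.2]
grip_width: 0.0008
eef_rot: [3.142, 0.0, 3.142]
contact_force: [-0.1, -0.1, 0.4]
grip_width: 0.0006
eef_rot: [3.142, -0.0, 3.141]
contact_force: [-0.2, -0.2, 0.6]
grip_width: 0.0
```

View pics/both5.png

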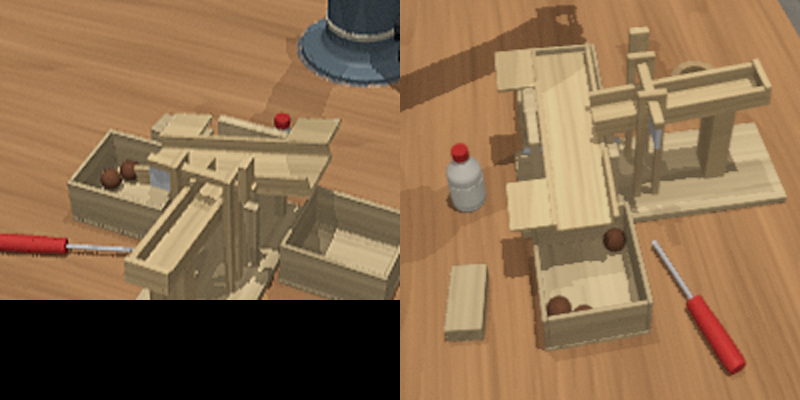

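```bash
python3 - <<'E'
from h import *
from station import env
import cv2
f=env.grab_frame("side")["pixels"];m=cv2.inRange(f,(15,25,50),(60,75,130));hsv=cv2.cvtColor(f,cv2.COLOR_BGR2HSV)
print(f[300,314],f[341,279])
for p in[(314.4,300),(279,341.3),(294.5,345)]:print(pl("side",p,.022).round(3))
for p in[(255,189.5),(264.5,185)]:print("scene",pl("scene",p,.022).round(3))
import pickle
E
python3 -m inch '[{"angular":[0,0,0],"dp":[0,0,0],"jaw":-1},{"angular":[0,0,0],"dp":[0,0,0],"jaw":-1},{"angular":[0,0,0],"dp":[0,0,0],"jaw":-1},{"angular":[0,0,0],"dp":[0,0,0],"jaw":-1},{"angular":[0,0,0],"dp":[0,0,0],"jaw":-1}]'|head -1
python3 - <<'E'
from station import env
import cv2
f=env.grab_frame("side")["pixels"][250:375,245:370];cv2.imwrite("pics/t6.png",cv2.resize(f,(500,500),interpolation=2))
E
```

```text
[43 64 96] [ 50  73 114]
[ 0.556 -0.139  0.022]
[ 0.469 -0.221  0.022]
[ 0.498 -0.234  0.022]
scene [ 0.499 -0.238  0.022]
scene [ 0.47  -0.221  0.022]
time: 8.98
```

View pics/t6.png

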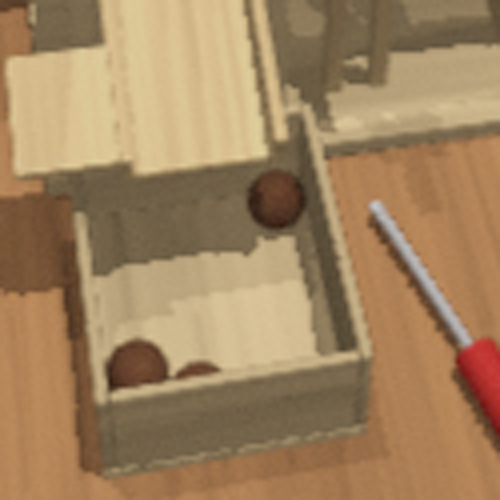

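All three balls lie still in the right tray at about (0.47, −0.22), (0.50, −0.235) and (0.556, −0.14). The robot is clear of everything.

```bash
python3 -c "
from station import env
print(env.job_done())"
```

```text
the job is handed in; nothing more can be done
None
```

The job is done and handed in at about 9 s of robot time; no verdict was reported. With the jaws shut, I pressed the raised right pad until the gate rocked over. I then pushed the stop tab fully across, reaching 11 N against its end, and backed the arm well clear.

**Gate:** After the press, the right pad measured about 0.12 m high and the left about 0.17 m, so the gate lay fully over to the right with the balls still waiting. Pictures after the balls had rolled show it unchanged.

**Balls:** The last pictures show all three at rest in the right tray, at about (0.47, −0.22), (0.50, −0.235) and (0.556, −0.14) m. The two views agree within about 5 mm for the first two. The third, in the tray's inner corner, was visible only in the side view.

**Bystanders:** The glue, offcut and screwdriver look unmoved. The tape was outside most of the later crops, but the arm never went near it.

**Disagreements:** My measured pad heights came out 5–9 mm below the stated ones. My readings of the tab's position varied by up to 15 mm. Neither affected the moves.

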